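# Line up the terrace candles by height

## Task

Line the four LED candles up on the row of slate discs in order of height: the tallest on the disc next to the insect lamp, then stepping down to the shortest on the disc next to the ashtray. Stand each candle upright in the middle of its disc, and leave the lamp and the ashtray standing where they are.

Things in the scene. Friction and masses are not known exactly. Their poses are not given: they have to be found in the camera images.
- candle_red: loose red LED pillar candle, the tallest of four: an upright hard plastic cylinder 46 mm across and 120 mm high with a small yellow plastic flame (12 mm high, 10 mm across) standing on the middle of its top; about 160 g. Starts upright on the bench. Origin: centre of its underside, z up.
- candle_ivory: loose ivory LED pillar candle, the second tallest of four: an upright hard plastic cylinder 46 mm across and 100 mm high with a small yellow plastic flame (12 mm high, 10 mm across) standing on the middle of its top; about 140 g. Starts upright on the bench. Origin: centre of its underside, z up.
- candle_green: loose green LED pillar candle, the third tallest of four: an upright hard plastic cylinder 46 mm across and 80 mm high with a small yellow plastic flame (12 mm high, 10 mm across) standing on the middle of its top; about 120 g. Starts upright on the bench. Origin: centre of its underside, z up.
- candle_blue: loose blue LED pillar candle, the shortest of four: an upright hard plastic cylinder 46 mm across and 60 mm high with a small yellow plastic flame (12 mm high, 10 mm across) standing on the middle of its top; about 100 g. Starts upright on the bench. Origin: centre of its underside, z up.
- disc1: dark slate disc, first from the robot's left (the +y end) of four in a straight row 90 mm apart on a pale wooden board (110 mm by 400 mm, 12 mm thick) fixed to the bench; disc 70 mm across, 4 mm thick, fixed, its top 16 mm above the bench. Origin: centre of its underside (12 mm above the bench); its y axis runs along the row towards disc1.
- disc2: dark slate disc, second from the left of four in a straight row 90 mm apart on a pale wooden board (110 mm by 400 mm, 12 mm thick) fixed to the bench; disc 70 mm across, 4 mm thick, fixed, its top 16 mm above the bench. Origin: centre of its underside (12 mm above the bench); its y axis runs along the row towards disc1.
- disc3: dark slate disc, third from the left of four in a straight row 90 mm apart on a pale wooden board (110 mm by 400 mm, 12 mm thick) fixed to the bench; disc 70 mm across, 4 mm thick, fixed, its top 16 mm above the bench. Origin: centre of its underside (12 mm above the bench); its y axis runs along the row towards disc1.
- disc4: dark slate disc, fourth from the left (the -y end) of four in a straight row 90 mm apart on a pale wooden board (110 mm by 400 mm, 12 mm thick) fixed to the bench; disc 70 mm across, 4 mm thick, fixed, its top 16 mm above the bench. Origin: centre of its underside (12 mm above the bench); its y axis runs along the row towards disc1.
- lamp: grey plastic insect lamp, loose, 84 mm across and 184 mm high, violet tube behind a bar grille and a black knob on top; it stands in line with the row, beyond one end of the board (either end), 130 mm from the centre of the nearest disc. Origin: centre of its underside.
- ashtray: green glass ashtray, loose, a round thick-walled dish with three rests in its rim, 96 mm across and 34 mm high, in line with the row beyond the other end of the board, 130 mm from the centre of the nearest disc. Origin: centre of its underside.

How it is judged:
By the outcome, as a careful person would: the job done as asked, in the order asked, and still so for the second after the job is handed in, with the robot touching nothing.
It also fails if it takes over 112 s, if anything falls off the work surface, if the arm or the gripper's body presses on something with over 40 N, if the wrist force passes 120 N, or if a joint passes its speed limit or range.

## Robot

A 6-joint arm with a two-finger parallel gripper is mounted at the origin on the work surface. World frame = base frame: x ahead of the robot, y to its left, z up, the work surface at z = 0. Lengths are in mm, angles in rad, forces in N, time in s.
With the tool pointing down it reaches from about 375 to 750 mm from the base axis. Payload 9 kg.
Tool frame: the origin (TCP) lies between the finger pads; the fingertips stand 22 mm ahead of it and the grasp point (between the pads) lies 3 mm ahead of it; z points along the fingers, y is the line along which they close (so a half turn about z gives the same grasp; the last joint's range is limited). The gripper opens to 85 mm and grips with 20 to 120 N. Pads are 22 mm wide; open, the fingers measure 114 mm over their backs; the gripper's body (76 mm by 85 mm) begins 54 mm behind the grasp point. The pads swing forward as they close: fully open they stand 13 mm farther back than shut.
Start: joints at [1.064, 0.104, 0.097, 1.564, 0, 1.353], TCP at [170.884, 575.181, 253.331] pointing down, gripper open.
Joint ranges: [-2.99, 2.99], [-0.84, 1.86], [-1.1, 1.16], [-1.84, 2.11], [-1.51, 1.56], [-3.14, 3.14]. Speed limits (rad/s): [2.22, 2.22, 2.57, 3.14, 3.14, 3.14].

## Interface

Orientations are given as a unit quaternion [w, x, y, z].
In Python, from workcell import ctrl, read_camera, close_job, status gives the robot as it stands. Calls block until the motion is done:
- ctrl.move_pose(position, orientation): joint-space move of the TCP to a pose.
- ctrl.line_to(position, ori=None, v=150): straight line of the TCP; ori=None keeps the orientation; v is the mean speed in mm/s.
- ctrl.goto_joints(angles): joint-space move.
- ctrl.gripper_to(opening, grip_force=None): opening from 0.0 (shut) to 1.0 (fully open); grip_force is the grip in N (None keeps the last); returns when the fingers have stopped.
- ctrl.pause(seconds).
- ctrl.ik(position, orientation): joint angles nearest the present ones, or None.
- read_camera(name): name is "scene" or "side" or "wrist"; returns a dict with "color" (384x512x3 uint8, red, green, blue), "fx", "fy", "cx", "cy" (pixels), "R" (3x3) and "t" (3): a world point X has camera coordinates R X + t. Camera axes: x right, y down, z forward; pixel columns grow to the right and rows downward; lengths in mm; the calibration is good to about 2 mm. A picture is of the moment at which its call begins. There is no depth.
A pose or a line that the arm cannot do raises ctrl.PlanningError and nothing moves.
- close_job(): hands the job in; it is judged then, once.
Readings, each from a call of its own:
- status.read_time(): time.
- status.read_qpos(): joint angles.
- status.read_joint_vel(): joint speeds.
- status.read_effort(): joint torques, N m.
- status.read_position(): TCP position.
- status.read_ee_rot(): TCP orientation.
- status.read_force(): force on the tool from outside, world axes, zero at the start.
- status.read_wrist_torque(): the same for the moment, N m.
- status.read_opening(): opening from 0.0 (shut) to 1.0 (fully open).
- status.read_gripper_force(): force on a finger pad.
Only numpy, scipy, OpenCV 4.12 (cv2) and the standard library are available. Lean on these libraries where they do the work, as an engineer would, in place of code of your own. Each camera call takes 0.05 s, during which the arm holds its last target. There are 200 camera calls.

## Working session

There is one attempt and no reset: what is moved stays moved. The work goes in short steps, each a Python script; the robot and the scene stay as the last script left them, time stands still between calls to the robot, and variables do not carry over. Pictures are saved under pics/ and viewed, at most 14 in all, crops included, and the job is handed in when it is done.

```bash
mkdir -p pics
python3 - <<'E'
from workcell import read_camera,status
import cv2,numpy as np
for n in("scene","side"):
    c=read_camera(n); cv2.imwrite(f"pics/{n}0.png",c["color"][:,:,::-1]); np.savez(f"{n}0.npz",**c)
    print(n,c["fx"],c["cx"],c["cy"],np.round(c["R"],3).tolist(),np.round(c["t"]), np.round(-c["R"].T@c["t"]))
print(status.read_time(),status.read_ee_rot())
E
```

```text
scene 470.8224860391022 258.27102999091795 192.13279299510268 [[-0.641, 0.767, 0.023], [0.392, 0.354, -0.849], [-0.659, -0.536, -0.528]] [ 360. -173. 1498.] [1286.  587.  635.]
side 499.27710190467104 249.7036353491962 188.79321874242675 [[-0.991, -0.134, -0.007], [-0.07, 0.563, -0.824], [0.114, -0.816, -0.567]] [548.  66. 997.] [434. 849. 623.]
0.1 [-1.94180828e-04  1.43904058e-01  9.89591475e-01 -5.45022020e-04]
```

View pics/scene0.png

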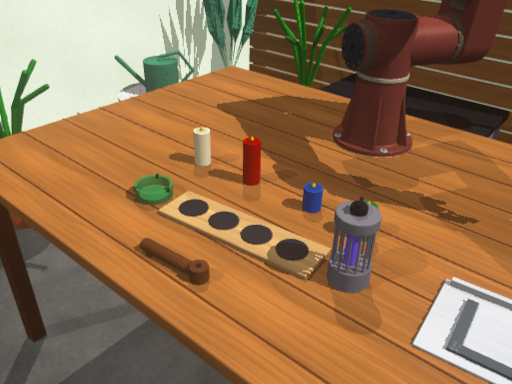

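View pics/side0.png

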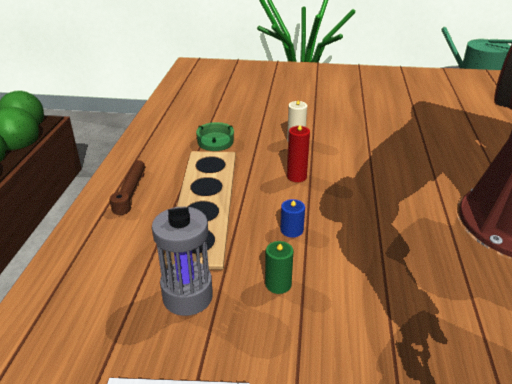

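The lamp is at the +y end (scene ~(355,245), side ~(185,260)) and the ashtray is at the −y end. The discs are at scene (193,207), (224,220), (257,234) and (292,250). The candles stand on the robot's side of the board; green is hidden by the lamp in the scene view but clear in the side view at (279,265).

```bash
cat > h.py <<'E'
import cv2,numpy as np
def ray(c,u,v,z):
    C=-c["R"].T@c["t"]; d=c["R"].T@np.array([(u-c["cx"])/c["fx"],(v-c["cy"])/c["fy"],1.])
    return (C+d*(z-C[2])/d[2])[:2]
def proj(c,X):
    p=c["R"]@np.asarray(X,float)+c["t"]; return c["fx"]*p[0]/p[2]+c["cx"],c["fy"]*p[1]/p[2]+c["cy"]
def blobs(m,amin):
    n,l,s,ct=cv2.connectedComponentsWithStats(m.astype(np.uint8))
    return [(s[i,4],ct[i],s[i,:4]) for i in range(1,n) if s[i,4]>=amin]
E
python3 - <<'E'
from h import *
for n in("scene","side"):
    c=dict(np.load(n+"0.npz")); im=c["color"]; hsv=cv2.cvtColor(im,cv2.COLOR_RGB2HSV); H,S,V=cv2.split(hsv)
    for a,ct,b in blobs((V<70)&(S<110),150):
        if b[1]>150 and b[1]<300 and b[0]<320: print(n,"disc",a,ct.round(1),b,ray(c,*ct,16).round(1))
    for a,ct,b in blobs((H>18)&(H<32)&(S>150)&(V>130),4):
        print(n,"flame",a,ct.round(1),b,[ray(c,*ct,h+6).round(1).tolist() for h in(120,100,80,60)])
E
```

```text
scene disc 340 [193.  207.3] [180 200  27  16] [ 667.8 -112.2]
scene disc 320 [222.7 219.6] [209 212  29  17] [657.6 -25.7]
scene disc 359 [256.6 233.5] [241 225  30  19] [646.3  65.6]
scene disc 509 [291.3 249.3] [276 239  32  21] [640.2 155.2]
scene flame 10 [201.  127.8] [200 126   3   4] [[506.5, -244.9], [475.9, -277.6], [445.2, -310.2], [414.6, -342.9]]
scene flame 11 [251.8 137.9] [251 136   3   5] [[463.0, -107.6], [430.6, -134.9], [398.3, -162.2], [365.9, -189.4]]
scene flame 9 [313.1 184.9] [312 183   3   4] [[550.3, 137.7], [521.3, 120.0], [492.4, 102.4], [463.5, 84.7]]
scene flame 4 [368.8 202. ] [368 201   2   3] [[530.5, 258.6], [500.8, 245.7], [471.1, 232.8], [441.4, 219.9]]
side disc 354 [210.  164.6] [196 157  29  16] [ 660.1 -110.7]
side disc 428 [206.  186.4] [191 178  31  18] [650.9 -21.6]
side disc 298 [206.5 208.9] [189 202  30  19] [633.3  58. ]
side disc 383 [178.6 217.3] [168 207  22  22] [682.7  91.9]
side disc 188 [205.4 242.3] [192 229  23  27] [614.3 159.6]
side flame 10 [297.7 102.1] [297 100   3   5] [[470.1, -235.1], [471.6, -278.7], [473.1, -322.3], [474.5, -365.9]]
side flame 12 [299.2 127.7] [298 126   4   4] [[459.7, -106.8], [460.8, -145.3], [461.8, -183.8], [462.9, -222.2]]
side flame 15 [292.7 203.3] [291 201   4   5] [[456.2, 167.9], [457.1, 140.4], [458.0, 113.0], [458.9, 85.6]]
side flame 28 [279.5 246.8] [277 244   6   6] [[468.9, 280.7], [470.3, 257.8], [471.7, 234.9], [473.1, 212.1]]
```

```bash
cat >> h.py <<'E'
def quat(a):  # tool down, closing axis y at world yaw a
    from scipy.spatial.transform import Rotation as Ro
    y=np.array([np.cos(a),np.sin(a),0]); z=np.array([0,0,-1.]); x=np.cross(y,z)
    q=Ro.from_matrix(np.c_[x,y,z]).as_quat(); return [q[3],q[0],q[1],q[2]]
E
python3 - <<'E'
from h import *
from workcell import *
for s in (0.104,0.104-np.pi):
    for p in ([640,155,114],[663,-112,54],[663,-112,280],[640,155,280],[474,-278,280],[471,234,60],[600,20,330]):
        q=ctrl.ik(p,quat(s)); print(s,p,None if q is None else np.round(q,2))
E
```

```text
0.104 [640, 155, 114] [0.04 0.3  0.06 1.34 0.   1.51]
0.104 [663, -112, 54] [-0.36  0.38  0.05  1.24  0.    1.11]
0.104 [663, -112, 280] [-0.36  0.35  0.42  1.65  0.    1.11]
0.104 [640, 155, 280] [0.04 0.3  0.36 1.64 0.   1.51]
0.104 [474, -278, 280] [-0.77 -0.04 -0.    1.61  0.    0.7 ]
0.104 [471, 234, 60] [ 0.21 -0.06 -0.43  1.21  0.    1.68]
0.104 [600, 20, 330] [-0.18  0.14  0.28  1.71  0.    1.28]
-3.037592653589793 [640, 155, 114] [ 0.04  0.3   0.06  1.34  0.   -1.64]
-3.037592653589793 [663, -112, 54] [-0.36  0.38  0.05  1.24  0.   -2.04]
-3.037592653589793 [663, -112, 280] [-0.36  0.35  0.42  1.65  0.   -2.04]
-3.037592653589793 [640, 155, 280] [ 0.04  0.3   0.36  1.64  0.   -1.64]
-3.037592653589793 [474, -278, 280] [-0.77 -0.04 -0.    1.61  0.   -2.44]
-3.037592653589793 [471, 234, 60] [ 0.21 -0.06 -0.43  1.21  0.   -1.46]
-3.037592653589793 [600, 20, 330] [-0.18  0.14  0.28  1.71  0.   -1.86]
```

Run:
```python
from h import *
from workcell import *
ctrl.move_pose([580,22,350],quat(.104))
c=read_camera("wrist"); np.savez("w0.npz",**c); cv2.imwrite("pics/w0.png",c["color"][:,:,::-1])
print(np.round(-c["R"].T@c["t"]),np.round(c["R"],2).tolist(),status.read_time())
im=c["color"]; H,S,V=cv2.split(cv2.cvtColor(im,cv2.COLOR_RGB2HSV))
for a,ct,b in blobs((V<75)&(S<110),300): print(a,ct.round(1),b,ray(c,*ct,16).round(1))
for p in [(640,155),(649,66),(654,-24),(664,-112)]: print(np.round(proj(c,[*p,16])))
```

```text
[572. 105. 471.] [[0.99, 0.11, -0.0], [0.1, -0.94, 0.32], [0.03, -0.32, -0.95]] 2.6167
2121 [301.   64.2] [277  37  50  55] [635. 153.]
1696 [297.5 130.9] [275 108  46  47] [644.1  63.2]
1400 [294.5 189. ] [273 169  44  41] [653.2 -25.7]
1164 [291.9 240.4] [272 222  41  37] [ 662.3 -114.5]
26212 [255.1 347.5] [  0 258 512 126] [ 626.2 -344.9]
[305.  63.]
[301. 129.]
[295. 188.]
[293. 239.]
```

View pics/w0.png

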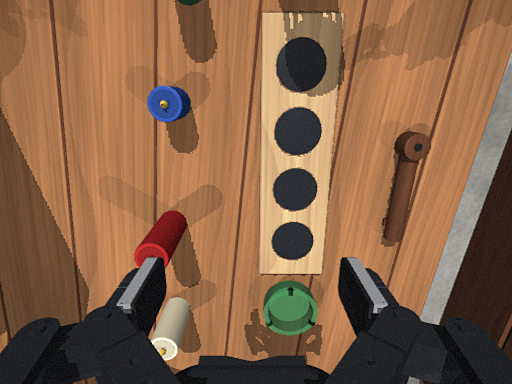

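The wrist picture shows the four discs cleanly at (301,64), (298,131), (295,189) and (292,240). It also shows the blue flame at (164,104), with red and ivory leaning into view at lower left. I'll place the red candle now.

```bash
cat >> h.py <<'E'
D={1:(636,154.5),2:(645,64.7),3:(654,-24.3),4:(663.2,-113)}
Q=quat(.102)
C={"red":(461,-107,120,1),"ivory":(474,-278,100,2),"green":(471.5,234,80,3),"blue":(461,85,60,4)}
def flame(c,h,xy):
    H,S,V=cv2.split(cv2.cvtColor(c["color"],cv2.COLOR_RGB2HSV))
    u=np.array(proj(c,[*xy,h+6]))
    B=[b for b in blobs((H>18)&(H<32)&(S>150)&(V>130),4) if np.hypot(*(b[1]-u))<40 and b[0]<400]
    return [(b[0],b[1].round(),ray(c,*b[1],h+6).round(1)) for b in sorted(B,key=lambda b:np.hypot(*(b[1]-u)))][:2]
def above(k):
    from workcell import ctrl,read_camera,status
    x,y,h,d=C[k]; ctrl.move_pose([x,y,300],Q)
    c=read_camera("wrist"); cv2.imwrite(f"pics/above_{k}.png",c["color"][:,:,::-1])
    print(k,flame(c,h,(x,y)),status.read_time())
def pick(k,xy=None):
    from workcell import ctrl,status
    x,y,h,d=C[k]
    if xy: x,y=xy
    ctrl.line_to([x,y,h-22],v=120); ctrl.gripper_to(0.0,40)
    print("grip",status.read_opening(),status.read_gripper_force())
    ctrl.line_to([x,y,300],v=150); print(status.read_opening(),status.read_gripper_force(),status.read_time())
def place(k):
    from workcell import ctrl,status
    x,y,h,d=C[k]; x,y=D[d]; z=h-22+16
    ctrl.line_to([x,y,300],v=200); ctrl.line_to([x,y,z+25],v=150); ctrl.line_to([x,y,z+0.8],v=30)
    print("down",status.read_force()); ctrl.gripper_to(1.0); ctrl.line_to([x,y,300],v=150); print(status.read_time())
E
python3 - <<'E'
from h import *
above("red")
E
```

```text
red [(np.int32(57), array([250., 184.]), array([ 461.4, -109. ]))] 3.425
```

View pics/above_red.png

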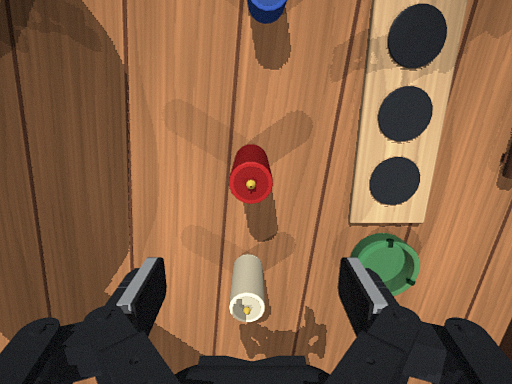

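The wrist view shows the red flame at (250,184), which puts the candle at (461,-109) and matches my estimate. The path is clear, so I'll pick and place it.

Run:
```python
from h import *
pick("red",(461,-108)); place("red"); above("ivory")
```

```text
grip 0.5291075728745969 40.76530158519745
0.5277957230980681 41.01267635822296 7.2083
down [-0.07058915 -0.41263656 -1.06308403]
12.9833
ivory [(np.int32(44), array([250., 178.]), array([ 473.7, -279.1]))] 14.725
```

View pics/above_ivory.png

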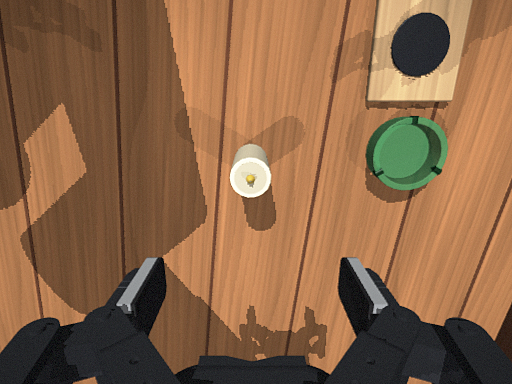

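Red has been released, and the ivory flame is at (250,178), as expected. Next I'll place ivory, then take a look back over the row.

Run:
```python
from h import *
from workcell import *
pick("ivory",(474,-278.5)); place("ivory"); above("green")
for n in("scene","side"):
    c=read_camera(n); cv2.imwrite(f"pics/{n}1.png",c["color"][:,:,::-1])
    for k in("red","ivory"): h=C[k][2]+16; print(n,k,D[C[k][3]],flame(c,h,D[C[k][3]]))
```

```text
grip 0.5278527468074825 40.57968020439148
0.5218739220695664 40.90839743614197 18.8083
down [-0.39968916  0.15617544 -1.65357864]
25.1917
green [(np.int32(45), array([252., 172.]), array([473.5, 233.9]))] 26.2
scene red (636, 154.5) [(np.int32(16), array([296., 198.]), array([639.6, 155.5])), (np.int32(9), array([313., 185.]), array([573.4, 151.8]))]
scene ivory (645, 64.7) [(np.int32(14), array([258., 193.]), array([648. ,  66.4])), (np.int32(16), array([296., 198.]), array([613.3, 138. ]))]
side red (636, 154.5) [(np.int32(22), array([190., 184.]), array([634.5, 155.3])), (np.int32(14), array([198., 166.]), array([634.1,  97.8]))]
side ivory (645, 64.7) [(np.int32(14), array([198., 166.]), array([642.4,  66.6])), (np.int32(22), array([190., 184.]), array([642.9, 126.4]))]
```

View pics/scene1.png

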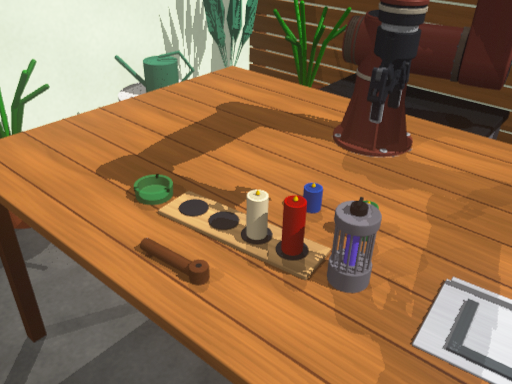

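View pics/above_green.png

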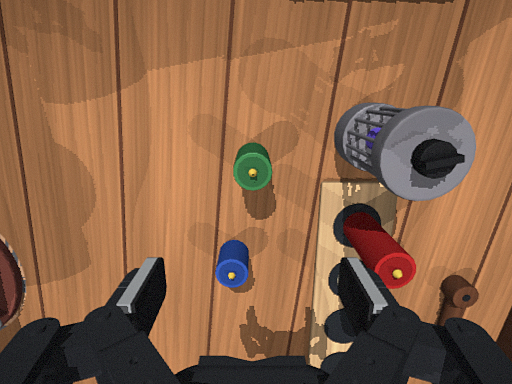

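Red and ivory stand upright in the middle of discs 1 and 2 (scene (293,250) and (257,234)), and the offsets match each camera's disc bias. The green flame is at (252,172). Placing green and blue.

Run:
```python
from h import *
from workcell import *
pick("green",(472.5,234)); place("green"); above("blue")
pick("blue",(460.5,85)); place("blue")
ctrl.move_pose([480,-60,330],Q)
c=read_camera("wrist");cv2.imwrite("pics/w2.png",c["color"][:,:,::-1])
for n in("scene","side"):
    c=read_camera(n); cv2.imwrite(f"pics/{n}2.png",c["color"][:,:,::-1])
    for k in C: h=C[k][2]+16; print(n,k,D[C[k][3]],flame(c,h,D[C[k][3]])[:1])
print(status.read_time())
```

```text
grip 0.5327801499961035 40.87837278842926
0.5277689816717038 40.934858322143555 30.6833
down [ 0.23311602 -0.00147893 -0.9077026 ]
36.9917
blue [(np.int32(30), array([250., 168.]), array([460.1,  84.3]))] 37.9333
grip 0.5247937378370828 40.85476219654083
0.5316695757071594 40.947160720825195 42.6167
down [ 0.19947083  0.25709158 -0.8768318 ]
49.0333
scene red (636, 154.5) [(np.int32(16), array([296., 198.]), array([639.6, 155.5]))]
scene ivory (645, 64.7) [(np.int32(15), array([257., 193.]), array([647.5,  65.9]))]
scene green (654, -24.3) [(np.int32(18), array([223., 187.]), array([655.5, -23.8]))]
scene blue (663.2, -113) [(np.int32(11), array([192., 183.]), array([ 666.4, -112.2]))]
side red (636, 154.5) [(np.int32(22), array([190., 184.]), array([634.5, 155.3]))]
side ivory (645, 64.7) [(np.int32(15), array([198., 166.]), array([642.5,  66. ]))]
side green (654, -24.3) [(np.int32(17), array([203., 151.]), array([652.8, -23.9]))]
side blue (663.2, -113) [(np.int32(12), array([208., 139.]), array([ 662. , -113.2]))]
49.9833
```

View pics/scene2.png

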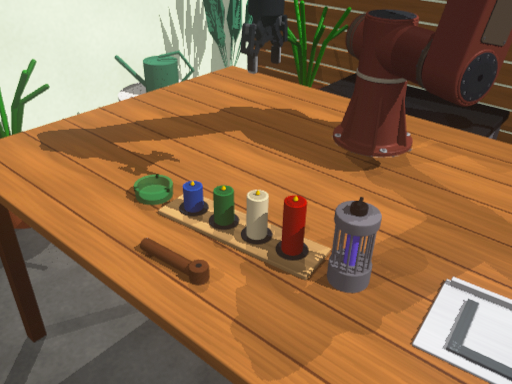

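View pics/w2.png

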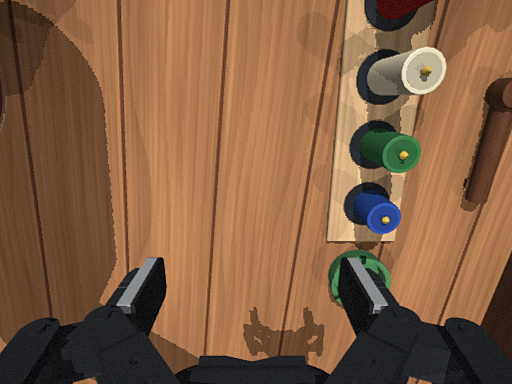

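All four candles stand upright and centred on their discs to within a few mm: red next to the lamp, then ivory, green and blue next to the ashtray. In the scene picture they are at (293,230), (257,215), (224,205) and (193,197). The lamp and ashtray haven't moved, so I'm handing in.

```bash
python3 -c "
from workcell import close_job
print(close_job())"
```

```text
the job is handed in; nothing more can be done
None
```

The job is handed in: red, ivory, green and blue stand upright on discs 1–4 from the lamp to the ashtray, with the lamp and ashtray left where they were, after about 50 s of robot time.

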